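Set up a parts carton and hold its lid open for loading

ROBOT

A 6-joint arm with a two-finger parallel gripper is mounted at the origin on the work surface. World frame = base frame: x ahead of the robot, y to its left, z up, the work surface at z = 0. Lengths are in mm, angles in rad, forces in N, time in s.
With the tool pointing down it reaches from about 300 to 775 mm from the base axis. Payload 14.6 kg.
Tool frame: the origin (TCP) lies on the centre line of the jaws, within the pads' length; the fingertips stand 8 mm ahead of it and the grasp point (between the pads) lies 11 mm behind it; z points along the fingers, y is the direction in which the jaws open and shut (so a half turn about z gives the same grasp; the last joint's range is limited). The gripper opens to 94 mm and grips with 3 to 60 N. Pads are 16 mm wide; open, the fingers measure 119 mm over their backs; the gripper's body (75 mm by 177 mm) begins 78 mm behind the grasp point.
Start: joints at [1.244, 0.3, 1.521, -0, 1.321, -0.067], TCP at [141.286, 531.533, 174.046] pointing down, gripper open.
Joint ranges: [-3.03, 3.03], [-0.79, 2.21], [0.23, 2.52], [-1.04, 4.18], [0, 3.07], [-2.55, 2.55]. Speed limits (rad/s): [2.22, 2.22, 2.57, 3.14, 3.14, 3.14].

INTERFACE

Orientations are given as [roll, pitch, yaw] about the fixed x, y, z axes, in that order (R = Rz(yaw) Ry(pitch) Rx(roll)).
In Python, from cell import read_state, cams, manip gives the robot as it stands.
- The arm moves only by the shell command python3 -m handwheel 'ROWS' [OPENING] [FORCE]. ROWS is JSON, a list of rows, each a list of 4 numbers: the shift along the tool's x, y, z in m, then the turn about the tool's z in degrees. In form: [[dx, dy, dz, turn], ...]. A call has 1 to 5 rows; each row is the pose to reach, as a shift and turn from the pose measured when the call began, along the tool's axes at that moment; what a row does not reach only later rows make up. A row lasts 1/8 s, in which the tool goes at most 62.5 mm and 10.7 degrees, less where a joint would pass 70% of its speed; a pose out of reach is approached as far as the arm can. A call with a gripper value outside its range is refused whole. OPENING is the closure, from 0 (fully open) to 1 (shut), set as the call begins (- or left out, the last holds). The fingers move at their own pace and stop on an object; FORCE is the grip in N (left out, the last holds). Time passes only in rows, so rows that repeat a pose let the fingers close. It gives the time, the measured TCP pose, the force and the opening at its end, in the units of the state.
- read_state(): the state, without advancing time (a new reading comes with each control period).
- cams.camera(name): name is "side" or "top" or "wrist"; returns the picture (400x640x3 uint8, red, green, blue); there is no depth.
- cams.get_calibration(name): a dict with "vertical_fov" (degrees; the focal length in pixels is half the picture's height over the tangent of half this angle, whatever the lens; pixels are square), "cx", "cy" (the principal point, pixels), "R" (3x3) and "t" (3): a world point X has camera coordinates R X + t. Camera axes: x right, y down, z forward; pixel columns grow to the right and rows downward; lengths in mm; the calibration is good to about 2 mm. A picture is of the moment at which its call begins: read the wrist's pose just before it. get_calibration takes no time and is no camera call; for the wrist camera it gives the pose at the moment of the call.
- manip.sign_off(): hands the job in, once; it reports no verdict.
The state is a dict: "clock": time; "joints": joint angles; "qd": joint speeds; "effort": joint torques, N m; "eef_pos": TCP position; "eef_rot": TCP orientation; "wrist_force": force on the tool from outside, world axes, zero at the start; "moment": the same for the moment, N m; "finger_gap": finger opening in mm.
Only numpy, scipy, OpenCV 4.12 (cv2) and the standard library are available. Lean on these libraries where they do the work, as an engineer would, in place of code of your own. Each camera call takes 0.05 s, during which the arm holds its last target. There are 200 camera calls.

TASK

Set up the carton on the bench for packing: with its lid still shut, fold up the left and right side panels until both stand upright. Then lift the lid with the gripper's fingers and finish while holding it steady at 60 degrees open (from shut) for a colleague to load; the lid springs shut if let go, so do not release it at the end, and leave the other things on the bench where they are.

Things in the scene. Friction and masses are not known exactly. Their poses are not given: they have to be found in the camera images.
- carton: brown board carton, walls 5 thick, fixed to the bench. Origin: centre of its underside on the bench; x from the front wall (robot side) to the back wall, y left, z up. Floor 175 (x) by 200 (y). Back wall (at x=+85) and front wall (x=-85) stand 88 high, the front one only 40 high in its 140-wide middle hand notch. The shut lid sticks out 20 past the front wall. Side walls start folded out.
- left_panel (a joint): fold of the left side panel (160 along carton x, 80 high, 5 thick) about carton x, at the left floor edge. 0 = folded flat outwards (level), 1.57 = standing upright; stop at 1.60. Starts anywhere from 0.45 to 0.85. The crease is stiff: the panel stays where it is left (about 1 N at its edge moves it).
- right_panel (a joint): the same for the right side panel (mirror image): 0 = flat outwards, 1.57 = upright, stop at 1.60, starts from 0.45 to 0.85, stays where it is left.
- left_hinge (a point): middle of the left panel's fold line: fixed to the carton at (0, +102.5, 5), axes as the carton's
- left_edge (a point): middle of the free edge of the left panel, mid thickness, 80 from the fold line
- right_hinge (a point): middle of the right panel's fold line: fixed to the carton at (0, -102.5, 5), axes as the carton's
- right_edge (a point): middle of the free edge of the right panel, mid thickness, 80 from the fold line
- lid (a joint): lid angle about the top of the back wall: 0 = shut (level), 1.047 = 60 degrees open, 1.57 = upright, stop at 1.9. The front edge swings up and away from the robot. Springy fold: it closes by itself from any angle, needing about 1 to 2 N at its front edge to hold it open.
- lid_hinge (a point): middle of the lid's fold line: fixed to the carton at (+85, 0, 90.5), axes as the carton's
- lid_edge (a point): middle of the lid's free front edge, mid thickness, 190 from the fold line; lid 200 wide, 5 thick
- tumbler: clear drinking glass, 72 wide, 90 high; loose, to be left where it is. Origin: centre of its underside
- wheel: black rubber wheel lying flat, 68 across, 26 high; loose, to be left where it is. Origin: centre of its underside
- gearmotor: small gear motor lying along its own x, about 105 long, 38 wide, 36 high; loose, to be left where it is. Origin: centre of its underside
- screwdriver: screwdriver lying along its own x, 170 long; loose, to be left where it is. Origin: centre of its underside
- tape_roll: roll of paper tape lying flat, 90 across, 30 high; loose, to be left where it is. Origin: centre of its underside
- battery: grey battery pack lying flat, 108 x 36 x 26; loose, to be left where it is. Origin: centre of its underside
- bracket: steel angle bracket, 60 x 40 x 40; loose, to be left where it is. Origin: centre of its underside
Mind the look-alikes: they are no part of the job. Of the things shaped like the bracket, the steel one is meant.

How it is judged:
By the outcome, as a careful person would: the job done as asked, in the order asked, and still so for the second after the job is handed in, while the arm keeps its last pose, push and grip.
It also fails if it takes over 64 s, if anything falls off the work surface, if the arm or the gripper's body presses on something with over 40 N, if the wrist force passes 120 N, or if a joint passes its speed limit or range.

## Working session

There is one attempt and no reset: what is moved stays moved. The work goes in short steps, Python scripts to look and compute and a shell command to move; the robot and the scene stay as the last step left them, time stands still between calls to the robot, and variables do not carry over. Pictures are saved under pics/ and viewed, about 8 in all and at most 12, crops included, and the job is handed in when it is done.

```bash
mkdir -p pics; ls
python3 - <<'E'
from cell import read_state, cams
import cv2
print(read_state())
for n in ("side","top"):
    im=cams.camera(n); cv2.imwrite(f"pics/{n}0.png",im[:,:,::-1]); c=cams.get_calibration(n); print(n,c)
E
```

```text
pics
{'clock': 0.0, 'joints': array([ 1.24438207e+00,  3.00443004e-01,  1.52158913e+00, -4.12325253e-05,
        1.32071303e+00, -6.65449580e-02]), 'qd': array([-4.41169997e-04,  7.53145317e-04,  3.76432046e-05, -1.46353522e-03,
       -5.15873189e-04,  7.22319064e-04]), 'effort': array([ 1.17201478e-03, -5.31814170e+01, -3.52732337e+01,  7.09321070e-02,
        2.44975177e-02, -7.17519424e-05]), 'eef_pos': array([141.21159171, 531.24588911, 173.49836194]), 'eef_rot': array([-3.14044003e+00, -3.67877534e-05,  2.88173356e+00]), 'wrist_force': array([0.33629279, 0.07798001, 0.78608912]), 'moment': array([ 0.0449996 , -0.00731878,  0.00627372]), 'finger_gap': 93.78686269339141}
side {'vertical_fov': 53.950856993429866, 'cx': 327.3239101590422, 'cy': 201.9228383444239, 'R': array([[ 0.84464736, -0.53525018, -0.00883677],
       [-0.4113817 , -0.63843802, -0.65050903],
       [ 0.34254335,  0.55308602, -0.75944711]]), 't': array([-491.53930367,  236.62429878,  985.41433423])}
top {'vertical_fov': 43.380441596150945, 'cx': 325.71041130553175, 'cy': 197.29800835066237, 'R': array([[-0.01407049, -0.99989058, -0.00456523],
       [-0.99446498,  0.01446929, -0.10406752],
       [ 0.10412219,  0.00307568, -0.99455976]]), 't': array([ -59.53225573,  558.70198287, 1295.10962554])}
```

View pics/top0.png

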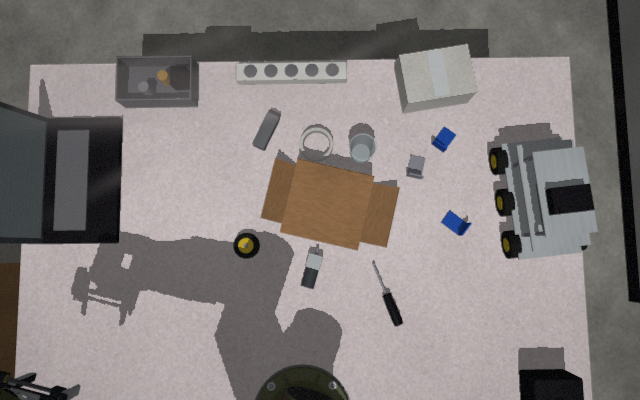

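View pics/side0.png

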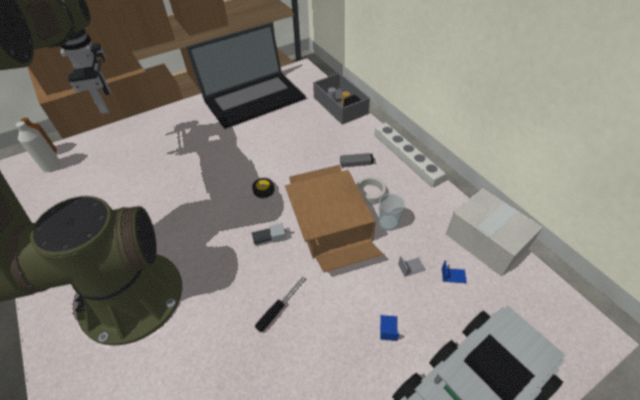

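Top view: the carton lid is at about (328,204), with corners near (300,158), (373,175), (360,249) and (281,232). The left panel is at (275,190) and the right one at (380,213). The gearmotor (313,268) lies just ahead of the lid and the wheel is at (246,244). Next I measure the lid and the panel edges.

```bash
cat > h.py <<'E'
import numpy as np, cv2
from cell import read_state, cams
def ray(n,uv):
    c=cams.get_calibration(n); f=200/np.tan(np.radians(c["vertical_fov"])/2)
    R,t=np.array(c["R"]),np.array(c["t"])
    d=R.T@np.array([(uv[0]-c["cx"])/f,(uv[1]-c["cy"])/f,1]); return -R.T@t,d
def onz(n,uv,z):
    o,d=ray(n,uv); return o+d*(z-o[2])/d[2]
def proj(n,X):
    c=cams.get_calibration(n); f=200/np.tan(np.radians(c["vertical_fov"])/2)
    p=np.array(c["R"])@np.array(X)+np.array(c["t"]); return p[:2]/p[2]*f+[c["cx"],c["cy"]]
E
python3 - <<'E'
from h import *
im=cv2.imread("pics/top0.png"); hsv=cv2.cvtColor(im,cv2.COLOR_BGR2HSV)
m=cv2.inRange(hsv,(5,90,60),(20,255,255)); m[:140]=0; m[265:]=0; m[:,:255]=0; m[:,410:]=0
print(m.sum()/255)
for p in [(320,200),(275,195),(381,215),(330,240)]: print(p,hsv[p[1],p[0]])
c=cv2.resize(im[145:260,250:410],None,fx=5,fy=5,interpolation=cv2.INTER_CUBIC)
cv2.imwrite("pics/c1.png",c)
# lid: brighter part, Otsu within brown
v=hsv[:,:,2]; b=v[m>0]; t,_=cv2.threshold(b.reshape(-1,1),0,255,cv2.THRESH_OTSU); print("otsu",t)
E
```

```text
8855.0
(320, 200) [ 15 121 135]
(275, 195) [ 14 124 123]
(381, 215) [ 15 124 121]
(330, 240) [ 14 126 132]
otsu 127.0
```

View pics/c1.png

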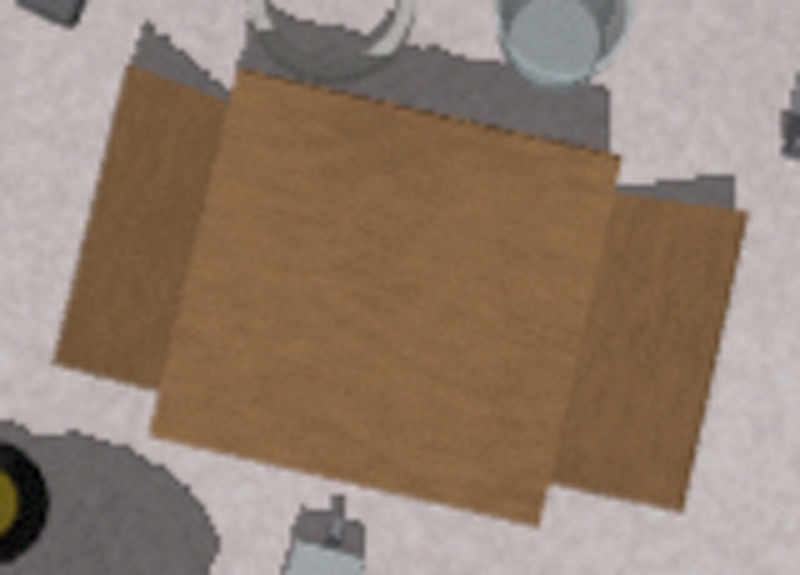

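The crop shows the lid corners at (238,70), (620,155), (540,525) and (152,436). The left panel's outer edge runs (128,67)-(55,363) and the right one's (747,211)-(684,511).

```bash
cat >> h.py <<'E'
def crop(p): return np.array([250+(p[0]+.5)/5-.5,145+(p[1]+.5)/5-.5])
E
python3 - <<'E'
from h import *
from scipy.optimize import brentq
TL,TR,BR,BL=[onz("top",crop(p),93)[:2] for p in [(238,70),(620,155),(540,525),(152,436)]]
print("sizes w",np.linalg.norm(TL-TR),np.linalg.norm(BL-BR),"l",np.linalg.norm(TL-BL),np.linalg.norm(TR-BR))
ydir=(TL-TR)+(BL-BR); yaw1=np.arctan2(-ydir[0],ydir[1]); xd=(TL-BL)+(TR-BR); yaw2=np.arctan2(xd[1],xd[0])
yaw=(yaw1+yaw2)/2; ex=np.array([np.cos(yaw),np.sin(yaw)]); ey=np.array([-ex[1],ex[0]])
c=(TL+TR+BL+BR)/4; o=c-ex*(85-95)
print("yaw",np.degrees([yaw1,yaw2]),"origin",o)
for s,pp in ((1,[(128,67),(55,363)]),(-1,[(747,211),(684,511)])):
    for p in pp:
        # outer line: seen edge corner; intersect ray with circle of radius 80 about hinge
        def g(z):
            X=onz("top",crop(p),z)[:2]-o; return (s*(X@ey)-102.5)**2+(z-5)**2-80**2
        z=brentq(g,20,84) if g(20)*g(84)<0 else np.nan
        X=onz("top",crop(p),z)[:2]-o
        print(s,"edge local",X@ex,X@ey,"z",z,"ang",np.arcsin((z-5)/80))
def W(x,y,z=0): return np.round(np.r_[o+ex*x+ey*y,z],1)
# targets
print("left approach",W(0,205),"right",W(0,-205),"lid front",W(-140,0))
for n,p in dict(wheel=(246,244),motor_t=(318,247),motor_b=(305,287),sd_tip=(375,262),sd_b=(398,325),tumb=(361,150)).items():
    X=onz("top",p,15)[:2]-o; print(n,"local",np.round([X@ex,X@ey]))
s=read_state(); r=np.array(s["eef_rot"]); print("tool yaw err deg (tool y vs carton y)", np.degrees(np.arctan2(np.sin(r[2]),-0+np.sin(r[2]))) if 0 else np.degrees(r[2]-np.pi-yaw))
np.save("carton.npy",np.r_[o,yaw])
E
```

```text
sizes w 197.36106841444297 197.74050609533515 l 189.2672242643896 189.7455937381515
yaw [-13.61145936 -13.48485644] origin [544.90687597 -73.26371247]
1 edge local 78.73114668669247 157.74270303648711 z 62.864010932724796 ang 0.8085695442065453
1 edge local -78.73636251030342 158.9367364577507 z 61.70004213400898 ang 0.7877254808634867
-1 edge local 78.50080408436529 -172.0977906241527 z 44.44803594903806 ang 0.5156500162593558
-1 edge local -80.94457502315409 -172.6051602736898 z 43.53915545260763 ang 0.5026385849622318
left approach [592.9 126.    0. ] right [ 496.9 -272.6    0. ] lid front [408.8 -40.5   0. ]
wheel local [-154.  187.]
motor_t local [-120.   -0.]
motor_b local [-229.   10.]
sd_tip local [-125. -155.]
sd_b local [-271. -247.]
tumb local [158. -55.]
tool yaw err deg (tool y vs carton y) -1.3345803929248468
```

```bash
cat >> h.py <<'E'
def where(tgt=None):
    from scipy.spatial.transform import Rotation as Ro
    o0,o1,yaw=np.load("carton.npy"); C=Ro.from_euler("z",yaw).as_matrix(); o=np.array([o0,o1,0])
    s=read_state(); T=Ro.from_euler("xyz",s["eef_rot"]).as_matrix()
    p=C.T@(s["eef_pos"]-o); F=C.T@s["wrist_force"]
    print("t %.2f"%s["clock"],"carton pos",p.round(1),"F",F.round(1),"yawerr",np.degrees(s["eef_rot"][2]%(2*np.pi)-np.pi-yaw).round(2),"gap",round(s["finger_gap"],1))
    if tgt is not None: print("  tool shift m",(T.T@C@(np.array(tgt)-p)/1000).round(4))
E
python3 -c "
from h import *; where((0,215,174))"
```

```text
t 0.10 carton pos [-534.1  493.1  173.5] F [ 0.7 -0.  -0.5] yawerr -1.33 gap 93.9
  tool shift m [-5.404e-01 -2.656e-01 -2.000e-04]
```

```bash
python3 -m handwheel '[[-0.054,-0.0266,0,-1.3],[-0.108,-0.053,0,-1.3],[-0.162,-0.08,0,-1.3],[-0.216,-0.106,0,-1.3],[-0.27,-0.133,0,-1.3]]' 1 20; python3 -c "
from h import *; where((0,215,174))"
```

```text
clock: 0.72
eef_pos: [369.1, 331.9, 173.6]
eef_rot: [-3.14, -0.0, 2.905]
wrist_force: [1.0, 1.0, 0.3]
finger_gap: 47.6
t 0.72 carton pos [-265.8  352.7  173.6] F [0.7 1.2 0.3] yawerr -0.03 gap 47.6
  tool shift m [-0.2658 -0.1375 -0.0003]
```

```bash
python3 -m handwheel '[[-0.054,-0.0275,0,0],[-0.108,-0.055,0,0],[-0.162,-0.082,0,0],[-0.216,-0.11,0,0],[-0.266,-0.1375,0,0]]'; python3 -m handwheel '[[0,0,0.06,0],[0,0,0.12,0],[0,0,0.135,0],[0,0,0.135,0]]';python3 -c "
from h import *; where((0,160,38))"
```

```text
clock: 1.35
eef_pos: [596.6, 134.1, 173.3]
eef_rot: [-3.14, -0.001, 2.904]
wrist_force: [0.2, -0.3, -0.1]
finger_gap: 0.9
clock: 1.85
eef_pos: [596.7, 134.1, 39.0]
eef_rot: [-3.14, -0.001, 2.905]
wrist_force: [-0.1, 0.6, 0.8]
finger_gap: 0.2
t 1.85 carton pos [  1.8 213.8  39. ] F [-0.2  0.6  0.8] yawerr -0.04 gap 0.2
  tool shift m [ 0.0018 -0.0538  0.0011]
```

```bash
python3 -m handwheel '[[0.002,-0.02,0,0],[0.002,-0.04,0,0],[0.002,-0.048,0,0],[0.002,-0.056,0,0],[0.002,-0.064,0,0]]'; python3 -m handwheel '[[0,-0.008,0,0],[0,-0.016,0,0],[0,-0.022,0,0],[0,-0.022,0,0]]';python3 -c "
from h import *; where((0,119,38))"
```

```text
clock: 2.48
eef_pos: [579.7, 71.9, 39.2]
eef_rot: [-3.14, -0.001, 2.905]
wrist_force: [0.1, -0.1, -0.4]
finger_gap: 0.7
clock: 2.98
eef_pos: [574.5, 50.2, 39.2]
eef_rot: [-3.14, -0.001, 2.904]
wrist_force: [-0.0, 0.7, 0.2]
finger_gap: 0.5
t 2.98 carton pos [ -0.2 127.   39.2] F [-0.2  0.7  0.2] yawerr -0.06 gap 0.5
  tool shift m [-0.0002 -0.008   0.0012]
```

```bash
python3 -m handwheel '[[0,-0.004,0,0],[0,-0.008,0,0],[0,-0.008,0,0]]';python3 - <<'E'
from h import *
where((0,117,38))
for n in ("top","side"): cv2.imwrite(f"pics/{n}1.png",cams.camera(n)[:,:,::-1])
a=cv2.imread("pics/top1.png")[140:260,240:400]; b=cv2.imread("pics/side1.png")[140:290,250:450]
a=cv2.resize(a,None,fx=2.5,fy=2.5); b=cv2.resize(b,None,fx=2,fy=2); h=300
cv2.imwrite("pics/v1.png",np.hstack([a[:h],b[:h]]))
E
```

```text
clock: 3.35
eef_pos: [572.6, 42.2, 39.2]
eef_rot: [-3.14, -0.001, 2.904]
wrist_force: [-0.4, 1.1, 0.9]
finger_gap: 0.5
t 3.35 carton pos [-1.000e-01  1.187e+02  3.920e+01] F [-0.6  1.   0.9] yawerr -0.07 gap 0.5
  tool shift m [-0.0002 -0.0017  0.0012]
```

View pics/v1.png

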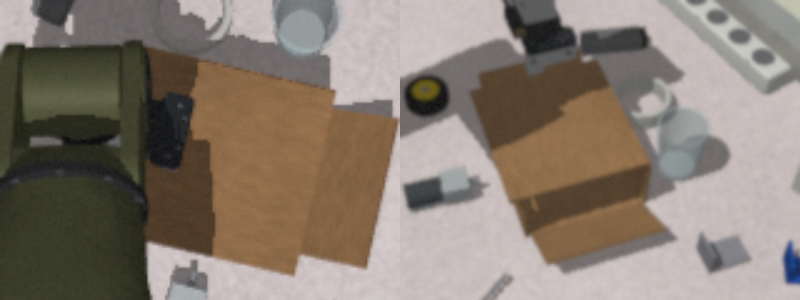

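```bash
python3 -m handwheel '[[0,-0.001,0,0],[0,-0.001,0,0]]'; python3 -m handwheel '[[0,-0.001,0,0],[0,-0.001,0,0]]';python3 -c "
from h import *; where((0,117,38))"
```

```text
clock: 3.7
eef_pos: [572.4, 41.5, 39.3]
eef_rot: [-3.14, -0.001, 2.904]
wrist_force: [-0.3, 0.2, -0.1]
finger_gap: 0.5
clock: 3.95
eef_pos: [572.2, 40.5, 39.3]
eef_rot: [-3.14, -0.001, 2.904]
wrist_force: [-0.3, 0.4, 0.0]
finger_gap: 0.3
t 3.95 carton pos [ -0.2 116.9  39.3] F [-0.3  0.4  0. ] yawerr -0.06 gap 0.3
  tool shift m [-0.0002  0.0001  0.0013]
```

```bash
for i in 1 ; do python3 -m handwheel '[[0,-0.001,0,0],[0,-0.0015,0,0]]'; done; python3 -m handwheel '[[0,-0.001,0,0],[0,-0.0015,0,0]]'; python3 -c "
from h import *; where((0,117,38))"
```

```text
clock: 4.2
eef_pos: [571.8, 39.0, 39.2]
eef_rot: [-3.14, -0.001, 2.904]
wrist_force: [0.2, -0.3, -0.1]
finger_gap: 0.5
clock: 4.45
eef_pos: [571.4, 37.4, 39.3]
eef_rot: [-3.14, -0.001, 2.904]
wrist_force: [0.1, 0.1, -0.5]
finger_gap: 0.4
t 4.45 carton pos [ -0.2 113.8  39.3] F [ 0.1  0.2 -0.5] yawerr -0.07 gap 0.4
  tool shift m [-0.0002  0.0032  0.0013]
```

```bash
python3 -m handwheel '[[0,-0.001,0,0],[0,-0.002,0,0]]'; python3 -m handwheel '[[0,-0.001,0,0],[0,-0.002,0,0]]'; python3 -c "
from h import *; where((0,117,38))"
```

```text
clock: 4.7
eef_pos: [571.1, 35.9, 39.3]
eef_rot: [-3.141, -0.001, 2.904]
wrist_force: [1.3, 7.8, -0.7]
finger_gap: 0.4
clock: 4.95
eef_pos: [571.0, 35.9, 39.5]
eef_rot: [3.139, 0.0, 2.904]
wrist_force: [5.1, 19.1, -1.1]
finger_gap: 0.5
t 4.95 carton pos [ -0.2 112.3  39.5] F [ 0.5 19.8 -1.1] yawerr -0.06 gap 0.5
  tool shift m [-0.0002  0.0047  0.0015]
```

```bash
python3 -m handwheel '[[0,0.03,0,0],[0,0.05,-0.03,0],[0,0.05,-0.09,0],[0,0.01,-0.13,0],[0,-0.05,-0.13,0]]'; python3 -c "
from h import *; where((0,-225,170))"
```

```text
clock: 5.58
eef_pos: [560.3, -13.4, 172.6]
eef_rot: [3.138, 0.006, 2.906]
wrist_force: [0.3, -0.8, -0.7]
finger_gap: 0.6
t 5.58 carton pos [  0.9  61.8 172.6] F [ 0.5 -0.7 -0.7] yawerr 0.08 gap 0.6
  tool shift m [ 0.0013 -0.2868  0.0015]
```

```bash
python3 -m handwheel '[[0,-0.06,0,0],[0,-0.12,0,0],[0,-0.18,0,0],[0,-0.24,0,0],[0,-0.287,0,0]]'; python3 -m handwheel '[[0,0,0.06,0],[0,0,0.12,0],[0,0,0.142,0],[0,0,0.142,0]]'; python3 -c "
from h import *; where((0,-180,28))"
```

```text
clock: 6.2
eef_pos: [492.5, -294.8, 171.6]
eef_rot: [3.138, 0.006, 2.906]
wrist_force: [0.4, 0.0, -0.4]
finger_gap: 0.3
clock: 6.7
eef_pos: [492.6, -294.0, 28.2]
eef_rot: [3.137, 0.003, 2.905]
wrist_force: [-0.1, 1.2, 0.9]
finger_gap: 0.3
t 6.70 carton pos [   0.8 -226.8   28.2] F [-0.4  1.2  0.9] yawerr 0.02 gap 0.3
  tool shift m [0.0008 0.0468 0.0004]
```

```bash
python3 -m handwheel '[[0,0.03,0,0],[0,0.04,0,0],[0,0.05,0,0],[0,0.06,0,0],[0,0.068,0,0]]'; python3 -m handwheel '[[0,0.008,0,0],[0,0.016,0,0],[0,0.024,0,0],[0,0.032,0,0],[0,0.038,0,0]]';python3 -m handwheel '[[0,0.004,0,0],[0,0.008,0,0],[0,0.009,0,0]]'; python3 -c "
from h import *; where((0,-112.3,28))"
```

```text
clock: 7.32
eef_pos: [508.7, -227.6, 28.7]
eef_rot: [3.137, 0.003, 2.905]
wrist_force: [-0.4, -0.6, -0.4]
finger_gap: 0.5
clock: 7.95
eef_pos: [517.7, -190.1, 28.9]
eef_rot: [3.137, 0.003, 2.906]
wrist_force: [0.0, 0.1, -0.7]
finger_gap: 0.4
clock: 8.32
eef_pos: [519.5, -182.4, 29.0]
eef_rot: [3.139, 0.003, 2.906]
wrist_force: [-3.9, -12.6, -0.6]
finger_gap: 0.5
t 8.32 carton pos [   0.9 -112.1   29. ] F [ -0.8 -13.1  -0.6] yawerr 0.03 gap 0.5
  tool shift m [ 0.0009 -0.0002  0.001 ]
```

```bash
python3 -m handwheel '[[0,-0.03,0,0],[0,-0.05,-0.03,0],[0,-0.05,-0.09,0],[0.03,-0.03,-0.14,0],[0.08,0,-0.14,0]]'; python3 -c "
from h import *; where((-160,0,75))"
```

```text
clock: 8.95
eef_pos: [442.0, -164.3, 171.9]
eef_rot: [3.14, 0.009, 2.904]
wrist_force: [0.4, 0.4, -0.8]
finger_gap: 0.4
t 8.95 carton pos [ -78.7 -112.6  171.9] F [ 0.3  0.5 -0.8] yawerr -0.04 gap 0.4
  tool shift m [0.0823 0.1124 0.0963]
```

```bash
python3 -m handwheel '[[0.04,0.05,0,0],[0.082,0.09,0,0],[0.082,0.112,0.05,0],[0.082,0.112,0.096,0],[0.082,0.112,0.096,0]]'
python3 - <<'E'
from h import *
where((-113,0,75))
for n in ("top","side"): cv2.imwrite(f"pics/{n}2.png",cams.camera(n)[:,:,::-1])
a=cv2.imread("pics/top2.png")[140:290,240:400]; b=cv2.imread("pics/side2.png")[140:290,250:450]
cv2.imwrite("pics/v2.png",np.hstack([cv2.resize(a,None,fx=2.2,fy=2.2),cv2.resize(b,(440,330))]))
E
```

```text
clock: 9.57
eef_pos: [388.0, -35.8, 73.7]
eef_rot: [3.14, 0.004, 2.905]
wrist_force: [-0.5, -0.6, 0.7]
finger_gap: 0.5
t 9.57 carton pos [-161.4   -0.3   73.7] F [-0.4 -0.7  0.7] yawerr -0.01 gap 0.5
  tool shift m [-0.0484  0.0003 -0.0011]
```

View pics/v2.png

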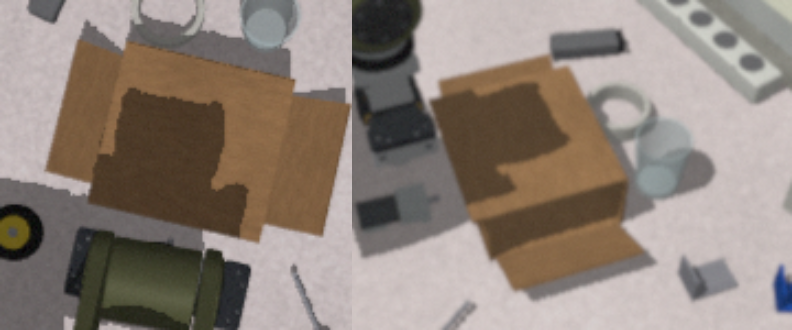

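This shows both panels still folded out, the left at about (75,110) and the right at (310,165), even though each push ended in firm contact. I compare the earlier frame, with the finger in place, against this one.

Run:
```python
from h import *
a=[cv2.resize(cv2.imread(f"pics/side{i}.png")[145:275,265:395],None,fx=3,fy=3,interpolation=cv2.INTER_CUBIC) for i in (1,2)]
cv2.imwrite("pics/v3.png",np.hstack(a))
o0,o1,yaw=np.load("carton.npy"); C=np.array([[np.cos(yaw),-np.sin(yaw)],[np.sin(yaw),np.cos(yaw)]])
def P(x,y,z): return proj("side",np.r_[C@[x,y]+[o0,o1],z]).round()
for n,p in dict(lid_FL=(-105,100,93),lid_BL=(85,100,93),pan_F_up=(-80,105,85),edge_F=(-80,159,62),edge_B=(80,159,62),redgeF=(-80,-172,44),lid_FR=(-105,-100,93),redgeB=(80,-172,44)).items(): print(n,P(*p),(P(*p)-[265,145])*3)
```

```text
lid_FL [283. 185.] [ 54. 120.]
lid_BL [346. 169.] [243.  72.]
pan_F_up [291. 184.] [ 78. 117.]
edge_F [287. 177.] [66. 96.]
edge_B [338. 164.] [219.  57.]
redgeF [322. 272.] [171. 381.]
lid_FR [303. 241.] [114. 288.]
redgeB [381. 254.] [348. 327.]
```

View pics/v3.png

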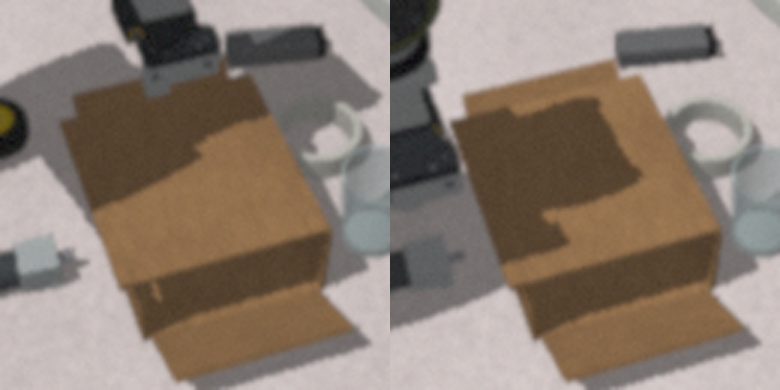

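In the left frame the finger is at y=119, in among the panel, yet the panel's edge has not moved. The ±112 mm stop fits the finger's back (12.5) against the lid's edge (100), not an upright panel. I repeat the right side slowly, looking partway through.

```bash
python3 -m handwheel '[[0,0,-0.06,0],[0,-0.03,-0.098,0],[-0.03,-0.08,-0.098,0],[-0.06,-0.13,-0.098,0],[-0.1,-0.17,-0.098,0]]'; python3 -c "
from h import *; where((0,-225,172))"
```

```text
clock: 10.3
eef_pos: [447.0, -228.0, 178.2]
eef_rot: [3.141, 0.014, 2.902]
wrist_force: [0.2, 0.5, -0.5]
finger_gap: 0.6
t 10.30 carton pos [ -59.  -173.4  178.2] F [ 0.1  0.6 -0.5] yawerr -0.15 gap 0.6
  tool shift m [-0.059  -0.0514  0.007 ]
```

```bash
python3 -m handwheel '[[-0.059,-0.0514,0,0],[-0.059,-0.0514,0.05,0],[-0.059,-0.0514,0.1,0],[-0.059,-0.0514,0.153,0],[-0.059,-0.0514,0.153,0]]'; python3 -m handwheel '[[0,0.02,0,0],[0,0.035,0,0],[0,0.045,0,0],[0,0.055,0,0],[0,0.06,0,0]]'
python3 - <<'E'
from h import *
where((0,-112,25))
for n in ("top","side","wrist"): cv2.imwrite(f"pics/{n}3.png",cams.camera(n)[:,:,::-1])
b=cv2.imread("pics/side3.png")[190:320,265:425]; w=cv2.imread("pics/wrist3.png")
cv2.imwrite("pics/v4.png",np.hstack([cv2.resize(b,(400,325),interpolation=cv2.INTER_CUBIC),cv2.resize(w,(400,250))[np.r_[0:250,[249]*75]]]))
E
```

```text
clock: 10.92
eef_pos: [493.0, -292.1, 25.0]
eef_rot: [3.14, 0.01, 2.902]
wrist_force: [0.5, -0.3, 0.2]
finger_gap: 0.4
clock: 11.55
eef_pos: [507.5, -233.2, 25.4]
eef_rot: [3.14, 0.01, 2.902]
wrist_force: [-0.3, -0.4, 0.4]
finger_gap: 0.6
t 11.55 carton pos [   1.1 -164.2   25.4] F [-0.2 -0.5  0.4] yawerr -0.16 gap 0.6
  tool shift m [0.0013 0.0522 0.0005]
```

View pics/v4.png

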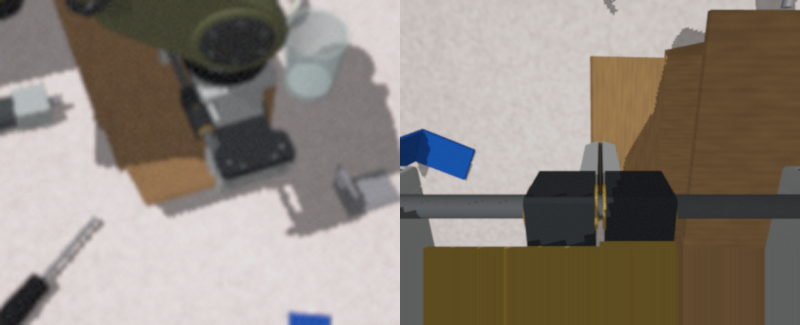

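The left crop shows the right panel's front corner at side px (325,271), the same as before. The wrist view is ambiguous, so I need it at full size.

Run:
```python
from h import *
print(cams.get_calibration("wrist"))
o0,o1,yaw=np.load("carton.npy"); C=np.array([[np.cos(yaw),-np.sin(yaw)],[np.sin(yaw),np.cos(yaw)]])
def P(n,x,y,z): return proj(n,np.r_[C@[x,y]+[o0,o1],z]).round()
for nm,p in dict(tip=(1,-164,17),tcp=(1,-164,25),edgeF=(-80,-172,44),edgeB=(80,-172,44),edgeM=(0,-172,44),hingeF=(-80,-102.5,5),lidFR=(-105,-100,93),lidBR=(85,-100,93)).items():
  print(nm,"wrist",P("wrist",*p),"side",P("side",*p),"top",P("top",*p))
```

```text
{'vertical_fov': 58.56616075055736, 'cx': 320.01516028362903, 'cy': 195.58927175783325, 'R': array([[ 2.36390190e-01,  9.71658149e-01,  3.45721323e-04],
       [ 9.38850823e-01, -2.28500297e-01,  2.57578621e-01],
       [ 2.50357364e-01, -6.05644785e-02, -9.66257282e-01]]), 't': array([ 107.88594988, -518.79549651,  105.90273121])}
tip wrist [322. 219.] side [351. 266.] top [389. 216.]
tcp wrist [322. 223.] side [351. 264.] top [389. 216.]
edgeF wrist [307.  87.] side [322. 272.] top [386. 246.]
edgeB wrist [310. 352.] side [381. 254.] top [399. 186.]
edgeM wrist [309. 233.] side [352. 263.] top [393. 216.]
hingeF wrist [421.  89.] side [314. 258.] top [359. 241.]
lidFR wrist [499.  10.] side [303. 241.] top [358. 250.]
lidBR wrist [451. 427.] side [374. 221.] top [374. 176.]
```

View pics/wrist3.png

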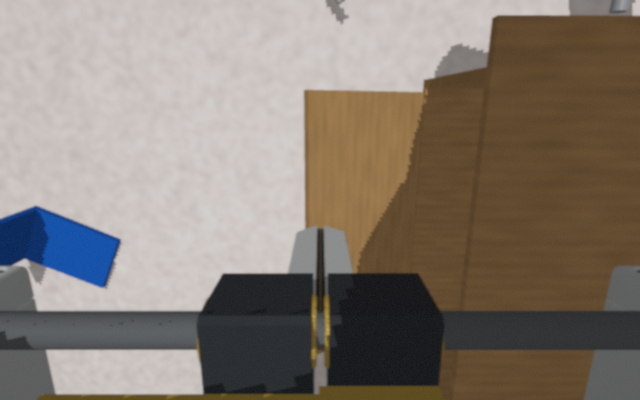

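The panel's edge lies at (305,90)-(305,228), as predicted for an unmoved panel. The fingertip at row 228 is drawn whole above the panel, while the TCP pose puts it at row 219 or higher. The real tips may be higher than the pose says, so I back off and feel for the bench.

```bash
python3 -m handwheel '[[0,-0.03,0,0],[0,-0.06,0,0],[0,-0.06,0,0]]'; python3 -m handwheel '[[0,0,0.008,0],[0,0,0.012,0],[0,0,0.012,0]]'
python3 - <<'E'
from h import *
where()
w=cams.camera("wrist")[:,:,::-1]; cv2.imwrite("pics/wrist4.png",w)
a=cv2.imread("pics/wrist3.png")[200:300,270:370]; b=w[200:300,270:370]
cv2.imwrite("pics/side4.png",cams.camera("side")[:,:,::-1])
s=cv2.imread("pics/side4.png")[200:320,290:430]
cv2.imwrite("pics/v5.png",np.hstack([cv2.resize(a,(260,360)),cv2.resize(b,(260,360)),cv2.resize(s,(280,360))[:, :]]))
E
```

```text
clock: 12.08
eef_pos: [492.4, -293.8, 24.9]
eef_rot: [3.14, 0.01, 2.899]
wrist_force: [0.8, -0.0, -0.4]
finger_gap: 0.5
clock: 12.45
eef_pos: [492.5, -293.1, 12.4]
eef_rot: [3.14, 0.009, 2.9]
wrist_force: [0.3, -0.2, 0.2]
finger_gap: 0.6
t 12.45 carton pos [   0.5 -226.    12.4] F [ 0.4 -0.1  0.2] yawerr -0.29 gap 0.6
```

View pics/v5.png

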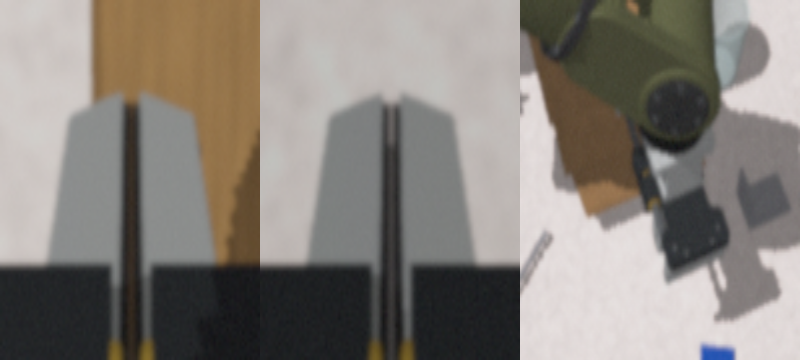

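The fingertip outline is the same in free air and over the panel, so the tips were above the panel. I keep feeling downwards in small steps.

```bash
for i in 1; do python3 -m handwheel '[[0,0,0.004,0],[0,0,0.004,0]]'; done; python3 -m handwheel '[[0,0,0.003,0],[0,0,0.003,0]]'
```

```text
clock: 12.8
eef_pos: [492.7, -293.3, 8.6]
eef_rot: [3.14, 0.009, 2.9]
wrist_force: [0.3, -0.2, 0.3]
finger_gap: 0.3
clock: 13.05
eef_pos: [492.6, -293.2, 5.3]
eef_rot: [3.14, 0.009, 2.9]
wrist_force: [-0.5, -0.8, 1.3]
finger_gap: 0.3
```

```bash
python3 -m handwheel '[[0,0,0.003,0],[0,0,0.003,0]]'; python3 -m handwheel '[[0,0,0.003,0],[0,0,0.003,0]]';python3 -m handwheel '[[0,0,0.003,0],[0,0,0.003,0]]'
```

```text
clock: 13.3
eef_pos: [492.4, -293.1, 2.1]
eef_rot: [3.14, 0.008, 2.9]
wrist_force: [-0.5, 0.8, -1.1]
finger_gap: 0.5
clock: 13.55
eef_pos: [492.3, -293.0, -1.3]
eef_rot: [3.139, 0.008, 2.9]
wrist_force: [-0.9, 0.2, -0.1]
finger_gap: 0.4
clock: 13.8
eef_pos: [492.2, -292.9, -4.5]
eef_rot: [3.139, 0.008, 2.9]
wrist_force: [0.0, 1.0, 0.6]
finger_gap: 0.7
```

```bash
python3 -m handwheel '[[0,0,0.003,0],[0,0,0.004,0]]'; python3 -m handwheel '[[0,0,0.003,0],[0,0,0.004,0]]';python3 -m handwheel '[[0,0,0.003,0],[0,0,0.004,0]]'
```

```text
clock: 14.05
eef_pos: [492.1, -292.9, -8.8]
eef_rot: [3.139, 0.007, 2.9]
wrist_force: [0.7, -1.1, -0.4]
finger_gap: 0.6
clock: 14.3
eef_pos: [492.1, -292.8, -13.1]
eef_rot: [3.139, 0.007, 2.9]
wrist_force: [-0.0, 0.1, -0.0]
finger_gap: 0.0
clock: 14.55
eef_pos: [492.0, -292.7, -17.4]
eef_rot: [3.139, 0.007, 2.9]
wrist_force: [0.0, 0.8, -0.1]
finger_gap: 0.8
```

```bash
python3 -m handwheel '[[0,0,0.003,0],[0,0,0.003,0]]'; python3 -m handwheel '[[0,0,0.003,0],[0,0,0.003,0]]';python3 -m handwheel '[[0,0,0.003,0],[0,0,0.003,0]]'; python3 -c "
from h import *
w=cams.camera('side')[:,:,::-1]; cv2.imwrite('pics/side5.png',w)
cv2.imwrite('pics/v6.png',cv2.resize(w[190:340,290:450],None,fx=4,fy=4,interpolation=cv2.INTER_CUBIC))
print(read_state()['joints'])"
```

```text
clock: 14.8
eef_pos: [491.9, -292.6, -20.6]
eef_rot: [3.139, 0.006, 2.9]
wrist_force: [0.3, -0.8, 0.0]
finger_gap: 0.3
clock: 15.05
eef_pos: [491.8, -292.5, -23.9]
eef_rot: [3.139, 0.006, 2.9]
wrist_force: [0.4, -0.7, -0.3]
finger_gap: 0.3
clock: 15.3
eef_pos: [491.6, -292.4, -27.2]
eef_rot: [3.138, 0.005, 2.9]
wrist_force: [-0.1, -0.3, -0.1]
finger_gap: 0.5
[-0.60323561  0.58620103  1.62322648  0.00616849  0.92802202 -1.93607838]
```

View pics/v6.png

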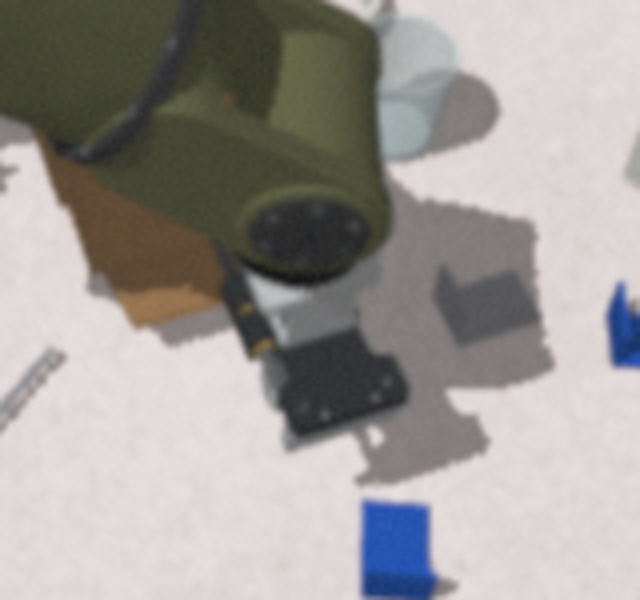

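I read this as the gripper standing low over free bench, with the steel bracket at (490,300) clear of it. The wrist geometry (tip at row 226, camera about 210 mm up) puts the closed fingertips about 28 mm above the reported TCP, not 8 mm below it. One or two more feeling steps should reach the bench.

```bash
python3 -m handwheel '[[0,0,0.002,0],[0,0,0.002,0]]'; python3 -m handwheel '[[0,0,0.002,0],[0,0,0.002,0]]';python3 -m handwheel '[[0,0,0.002,0],[0,0,0.002,0]]'
```

```text
clock: 15.6
eef_pos: [491.6, -292.4, -29.2]
eef_rot: [3.138, 0.005, 2.9]
wrist_force: [0.8, 0.3, 0.2]
finger_gap: 0.2
clock: 15.85
eef_pos: [491.8, -292.5, -31.1]
eef_rot: [3.138, 0.006, 2.9]
wrist_force: [-0.9, 0.3, 2.7]
finger_gap: 1.0
clock: 16.1
eef_pos: [492.0, -292.6, -31.2]
eef_rot: [3.139, 0.006, 2.9]
wrist_force: [-9.0, 6.0, 25.6]
finger_gap: 0.6
```

The closed tips touch the bench at TCP z=-31, so they stand 39 mm higher than documented (tip = TCP+31). The earlier passes only went over the panels. I redo the right panel with the tips about 38 mm up.

```bash
python3 -m handwheel '[[0,0,-0.02,0],[0,0,-0.038,0],[0,0,-0.038,0]]'; python3 -m handwheel '[[0,0.025,0,0],[0,0.035,0,0],[0,0.042,0,0],[0,0.049,0,0],[0,0.056,0,0]]'
python3 - <<'E'
from h import *
where((0,-112,8))
w=cams.camera("wrist")[:,:,::-1]; cv2.imwrite("pics/wrist7.png",w)
h=cv2.cvtColor(w.copy(),cv2.COLOR_BGR2HSV); m=cv2.inRange(h,(5,80,40),(20,255,255))
for r in (60,90,120,150,180): c=np.where(m[r,:480]>0)[0]; print(r,c.min() if len(c) else None)
E
```

```text
clock: 16.48
eef_pos: [492.3, -293.1, 8.0]
eef_rot: [3.139, 0.008, 2.9]
wrist_force: [-0.8, -0.0, -0.9]
finger_gap: 0.3
clock: 17.1
eef_pos: [505.1, -246.1, 11.3]
eef_rot: [-3.131, 0.012, 2.901]
wrist_force: [-38.3, -60.6, 44.1]
finger_gap: 0.7
t 17.10 carton pos [   1.7 -177.4   11.3] F [-23.1 -67.8  44.1] yawerr -0.25 gap 0.7
  tool shift m [0.0021 0.0654 0.0027]
60 None
90 335
120 335
150 334
180 334
```

The reaction (68 outward, 44 up) points along the panel's plane, so the tip jammed on the end face of its edge. It needs to be lower, about 30 mm. I back off, turn 90° so the gripper body clears the lid while low, then push from below the edge.

```bash
python3 -m handwheel '[[0,-0.02,0,0],[0,-0.05,0,0],[0,-0.05,0,10],[0,-0.05,0,20],[0,-0.05,0,30]]'; python3 -m handwheel '[[0,0,0,10.5],[0,0,0,21],[0,0,0,31.5],[0,0,0,42],[0,0,0,52.5]]'; python3 -m handwheel '[[0,0,0,7.5],[0,0,0,7.5]]'; python3 -c "
from h import *; where((0,-195,-3))"
```

```text
clock: 17.77
eef_pos: [492.8, -295.0, 12.1]
eef_rot: [-3.138, 0.015, 2.371]
wrist_force: [0.0, -0.7, 0.3]
finger_gap: 0.3
clock: 18.4
eef_pos: [492.7, -295.1, 11.9]
eef_rot: [3.132, 0.012, 1.448]
wrist_force: [0.2, -0.3, 0.4]
finger_gap: 0.6
clock: 18.65
eef_pos: [492.6, -295.3, 11.7]
eef_rot: [3.13, 0.01, 1.318]
wrist_force: [0.0, 0.1, -0.4]
finger_gap: 0.6
t 18.65 carton pos [   1.1 -228.1   11.7] F [-0.   0.1 -0.4] yawerr -90.95 gap 0.6
  tool shift m [ 0.0332 -0.0018  0.0144]
```

```bash
python3 -m handwheel '[[0,0,0.015,0],[0.02,0,0.015,0],[0.035,0,0.015,0],[0.043,0,0.015,0],[0.05,0,0.015,0]]'; python3 -c "
from h import *; where((0,-150,-3))"
```

```text
clock: 19.27
eef_pos: [505.6, -248.1, -2.8]
eef_rot: [3.129, 0.013, 1.319]
wrist_force: [-15.4, -27.7, 17.8]
finger_gap: 0.5
t 19.27 carton pos [   2.7 -179.2   -2.8] F [ -8.5 -30.5  17.8] yawerr -90.87 gap 0.5
  tool shift m [ 0.0292 -0.0032 -0.0003]
```

The force is again along the panel. Finger friction is high enough to stick to the edge, so a level push only jams it. I use that stiction and carry the edge along its arc instead, up and inwards.

```bash
python3 -m handwheel '[[0.002,0,-0.003,0],[0.004,0,-0.006,0],[0.009,0,-0.012,0],[0.014,0,-0.017,0],[0.020,0,-0.022,0]]'; python3 -c "
from h import *; where((0,-150,-3))
w=cams.camera('side')[:,:,::-1]; cv2.imwrite('pics/side8.png',w)
w=cams.camera('wrist')[:,:,::-1]; cv2.imwrite('pics/wrist8.png',w)"
```

```text
clock: 19.9
eef_pos: [510.6, -228.1, 19.3]
eef_rot: [3.128, 0.013, 1.319]
wrist_force: [-0.6, -1.4, 2.1]
finger_gap: 0.3
t 19.90 carton pos [   2.9 -158.6   19.3] F [-0.2 -1.5  2.1] yawerr -90.88 gap 0.3
  tool shift m [ 0.0088 -0.0033  0.0222]
```

```bash
cat >> h.py <<'E'
def brown(img,n,p):
    u,v=np.round(proj(n,p)).astype(int)
    if not(0<=u<640 and 0<=v<400): return np.nan
    h=cv2.cvtColor(img[v:v+1,u:u+1].copy(),cv2.COLOR_BGR2HSV)[0,0]; return float(5<=h[0]<=20 and h[1]>80)
def panel(fn,n,side,xs=(-76,-70,-64,-58,-52,-46,64,70,76)):
    img=cv2.imread(fn); o0,o1,yaw=np.load("carton.npy"); c,s=np.cos(yaw),np.sin(yaw)
    out=[]
    for th in np.arange(.3,1.62,.06):
        r=[]
        for rad in (70,90):
            for x in xs:
                y=side*(102.5+rad*np.cos(th)); z=5+rad*np.sin(th); r.append(brown(img,n,(o0+c*x-s*y,o1+s*x+c*y,z)))
        k=len(xs); out.append((round(th,2),round(np.nanmean(r[:k]),1),round(np.nanmean(r[k:]),1)))
    print(fn,[(t,a,b) for t,a,b in out])
E
python3 - <<'E'
from h import *
panel("pics/side2.png","side",-1); panel("pics/side8.png","side",-1)
E
```

```text
pics/side2.png [(np.float64(0.3), np.float64(0.0), np.float64(0.0)), (np.float64(0.36), np.float64(0.0), np.float64(0.0)), (np.float64(0.42), np.float64(0.6), np.float64(0.0)), (np.float64(0.48), np.float64(1.0), np.float64(0.0)), (np.float64(0.54), np.float64(1.0), np.float64(0.0)), (np.float64(0.6), np.float64(1.0), np.float64(0.9)), (np.float64(0.66), np.float64(0.9), np.float64(0.9)), (np.float64(0.72), np.float64(0.9), np.float64(0.9)), (np.float64(0.78), np.float64(0.9), np.float64(0.8)), (np.float64(0.84), np.float64(0.8), np.float64(0.8)), (np.float64(0.9), np.float64(0.8), np.float64(0.7)), (np.float64(0.96), np.float64(0.7), np.float64(0.7)), (np.float64(1.02), np.float64(0.8), np.float64(0.7)), (np.float64(1.08), np.float64(0.8), np.float64(0.7)), (np.float64(1.14), np.float64(0.9), np.float64(0.8)), (np.float64(1.2), np.float64(0.9), np.float64(0.8)), (np.float64(1.26), np.float64(0.9), np.float64(0.9)), (np.float64(1.32), np.float64(1.0), np.float64(0.9)), (np.float64(1.38), np.float64(1.0), np.float64(1.0)), (np.float64(1.44), np.float64(1.0), np.float64(1.0)), (np.floa
[... 705 characters left out ...]
, (np.float64(0.9), np.float64(0.0), np.float64(0.0)), (np.float64(0.96), np.float64(0.2), np.float64(0.0)), (np.float64(1.02), np.float64(0.9), np.float64(0.8)), (np.float64(1.08), np.float64(0.4), np.float64(0.4)), (np.float64(1.14), np.float64(0.6), np.float64(0.4)), (np.float64(1.2), np.float64(0.6), np.float64(0.1)), (np.float64(1.26), np.float64(0.2), np.float64(0.2)), (np.float64(1.32), np.float64(0.2), np.float64(0.3)), (np.float64(1.38), np.float64(0.6), np.float64(0.2)), (np.float64(1.44), np.float64(0.6), np.float64(0.1)), (np.float64(1.5), np.float64(0.3), np.float64(0.1)), (np.float64(1.56), np.float64(0.2), np.float64(0.4)), (np.float64(1.62), np.float64(0.2), np.float64(0.4))]
```

The numeric check puts the right panel at about 1.0 rad, so it is moving. I carry on to upright.

```bash
python3 -m handwheel '[[0.008,0,-0.004,0],[0.016,0,-0.007,0],[0.024,0,-0.009,0],[0.032,0,-0.011,0],[0.040,0,-0.012,0]]';python3 -m handwheel '[[0.003,0,0,0],[0.005,0,0,0],[0.005,0,0,0]]'; python3 -c "
from h import *; where((0,-112,30))"
```

```text
clock: 20.62
eef_pos: [520.6, -188.0, 30.8]
eef_rot: [3.128, 0.013, 1.32]
wrist_force: [-1.1, -0.8, 0.1]
finger_gap: 0.5
clock: 21.0
eef_pos: [521.6, -183.9, 30.8]
eef_rot: [3.129, 0.014, 1.32]
wrist_force: [-2.3, -4.6, 0.6]
finger_gap: 0.1
t 21.00 carton pos [   3.3 -113.    30.8] F [-1.2 -5.   0.6] yawerr -90.84 gap 0.1
  tool shift m [ 0.001  -0.0033  0.0007]
```

```bash
python3 -m handwheel '[[0.0015,0,0,0],[0.0015,0,0,0]]'; python3 -m handwheel '[[-0.03,0,0,0],[-0.06,0,-0.03,0],[-0.07,0,-0.09,0],[-0.03,0,-0.15,0],[0.02,0,-0.15,0]]'; python3 -c "
from h import *; where((0,215,175))
w=cams.camera('top')[:,:,::-1]; cv2.imwrite('pics/top9.png',w)
cv2.imwrite('pics/side9.png',cams.camera('side')[:,:,::-1])
panel('pics/side9.png','side',-1)"
```

```text
clock: 21.25
eef_pos: [521.7, -183.9, 30.8]
eef_rot: [3.128, 0.016, 1.319]
wrist_force: [-3.5, -9.2, 1.4]
finger_gap: 0.4
clock: 21.88
eef_pos: [526.5, -162.1, 184.1]
eef_rot: [3.123, 0.017, 1.316]
wrist_force: [0.9, -0.5, -0.1]
finger_gap: 0.7
t 21.88 carton pos [  2.9 -90.7 184.1] F [ 1.  -0.3 -0.1] yawerr -91.02 gap 0.7
  tool shift m [ 0.3057 -0.0084  0.0039]
pics/side9.png [(np.float64(0.3), np.float64(0.0), np.float64(0.0)), (np.float64(0.36), np.float64(0.0), np.float64(0.0)), (np.float64(0.42), np.float64(0.0), np.float64(0.0)), (np.float64(0.48), np.float64(0.0), np.float64(0.0)), (np.float64(0.54), np.float64(0.0), np.float64(0.0)), (np.float64(0.6), np.float64(0.0), np.float64(0.0)), (np.float64(0.66), np.float64(0.0), np.float64(0.0)), (np.float64(0.72), np.float64(0.0), np.float64(0.0)), (np.float64(0.78), np.float64(0.0), np.float64(0.0)), (np.float64(0.84), np.float64(0.0), np.float64(0.0)), (np.float64(0.9), np.float64(0.0), np.float64(0.0)), (np.float64(0.96), np.float64(0.0), np.float64(0.0)), (np.float64(1.02), np.float64(0.2), np.float64(0.2)), (np.float64(1.08), np.float64(0.8), np.float64(0.7)), (np.float64(1.14), np.float64(0.9), np.float64(0.8)), (np.float64(1.2), np.float64(0.9), np.float64(0.8)), (np.float64(1.26), np.float64(0.9), np.float64(0.9)), (np.float64(1.32), np.float64(1.0), np.float64(0.9)), (np.float64(1.38), np.float64(1.0), np.float64(1.0)), (np.float64(1.44), np.float64(1.0), np.float64(1.0)), (np.float64(1.5), np.float64(1.0), np.float64(1.0)), (np.float64(1.56), np.float64(1.0), np.float64(1.0)), (np.float64(1.62), np.float64(1.0), np.float64(1.0))]
```

```bash
python3 -m handwheel '[[0.06,0,0,0],[0.12,0,0,0],[0.18,0,0,0],[0.24,-0.005,0,0],[0.3,-0.005,0,0]]'; python3 -m handwheel '[[0.008,0,0.05,0],[0.008,0,0.11,0],[0.008,0,0.168,0],[0.008,0,0.17,1],[-0.02,0,0.17,1]]'; python3 -c "
from h import *; where((0,172,14))"
```

```text
clock: 22.6
eef_pos: [595.4, 135.4, 176.8]
eef_rot: [3.127, 0.016, 1.322]
wrist_force: [2.0, -0.8, 0.0]
finger_gap: 0.5
clock: 23.22
eef_pos: [593.2, 113.4, 8.8]
eef_rot: [3.125, 0.015, 1.305]
wrist_force: [0.7, -0.4, 0.7]
finger_gap: 0.6
t 23.23 carton pos [  3.3 192.8   8.8] F [ 0.7 -0.3  0.7] yawerr -91.65 gap 0.6
  tool shift m [-0.0209 -0.0026 -0.005 ]
```

```bash
python3 -m handwheel '[[-0.012,0,-0.003,-1.6],[-0.024,0,-0.005,-1.6],[-0.029,0,-0.009,-1.6],[-0.034,0,-0.013,-1.6],[-0.040,0,-0.017,-1.6]]'; python3 -c "
from h import *; where((0,112,30))"; python3 -m handwheel '[[-0.008,0,-0.004,0],[-0.016,0,-0.007,0],[-0.024,0,-0.009,0],[-0.030,0,-0.010,0],[-0.036,0,-0.010,0]]'; python3 -c "
from h import *; where((0,112,30))"
```

```text
clock: 23.85
eef_pos: [582.6, 75.1, 26.9]
eef_rot: [3.125, 0.015, 1.334]
wrist_force: [0.8, 1.5, 0.1]
finger_gap: 0.6
t 23.85 carton pos [  1.9 153.   26.9] F [0.4 1.6 0.1] yawerr -90.04 gap 0.6
  tool shift m [-0.0411 -0.0018 -0.0025]
clock: 24.48
eef_pos: [573.9, 39.9, 37.4]
eef_rot: [3.125, 0.015, 1.334]
wrist_force: [0.3, 0.9, 1.4]
finger_gap: 0.5
t 24.48 carton pos [  1.7 116.8  37.4] F [0.1 0.9 1.4] yawerr -90.05 gap 0.5
  tool shift m [-0.0047 -0.0018  0.0074]
```

```bash
python3 -m handwheel '[[-0.002,0,0,0],[-0.003,0,0,0],[-0.003,0,0,0]]'; python3 -m handwheel '[[-0.0015,0,0,0],[-0.0015,0,0,0]]'; python3 -c "
from h import *; where((0,112,30))"
```

```text
clock: 24.85
eef_pos: [573.1, 36.9, 37.3]
eef_rot: [3.125, 0.015, 1.334]
wrist_force: [0.6, -0.1, -0.1]
finger_gap: 0.6
clock: 25.1
eef_pos: [572.7, 35.5, 37.3]
eef_rot: [3.125, 0.015, 1.334]
wrist_force: [0.5, 0.3, -0.3]
finger_gap: 0.5
t 25.10 carton pos [  1.6 112.2  37.3] F [ 0.4  0.4 -0.3] yawerr -90.04 gap 0.5
  tool shift m [-0.0001 -0.0017  0.0073]
```

```bash
python3 -m handwheel '[[-0.0015,0,0,0],[-0.0015,0,0,0]]'; python3 -m handwheel '[[-0.0015,0,0,0],[-0.0015,0,0,0]]'; python3 -c "
from h import *; where((0,112,30))"
```

```text
clock: 25.35
eef_pos: [572.6, 35.0, 37.4]
eef_rot: [3.125, 0.014, 1.334]
wrist_force: [2.3, 7.7, -0.9]
finger_gap: 0.6
clock: 25.6
eef_pos: [572.6, 35.0, 37.4]
eef_rot: [3.125, 0.011, 1.334]
wrist_force: [3.5, 10.4, -1.2]
finger_gap: 0.6
t 25.60 carton pos [  1.6 111.8  37.4] F [ 1.  10.9 -1.2] yawerr -90.02 gap 0.6
  tool shift m [ 0.0003 -0.0017  0.0074]
```

```bash
python3 -m handwheel '[[0.03,0,0,0],[0.05,0,-0.05,0],[0.05,0,-0.11,-10],[0.02,-0.04,-0.14,-20],[0,-0.09,-0.14,-30]]'; python3 -m handwheel '[[0,0,0,-10.5],[0,0,0,-21],[0,0,0,-31.5],[0,0,0,-42],[0,0,0,-52.5]]'
python3 - <<'E'
from h import *
where((-160,0,48))
w=cams.camera('side')[:,:,::-1]; cv2.imwrite('pics/side10.png',w); cv2.imwrite('pics/top10.png',cams.camera('top')[:,:,::-1])
a=cv2.imread("pics/side9.png")[140:290,260:400]; b=w[140:290,260:400]; t=cv2.imread("pics/top9.png")[140:260,250:410]
cv2.imwrite("pics/v7.png",np.hstack([cv2.resize(b,(336,360),interpolation=cv2.INTER_CUBIC),cv2.resize(t,(460,360),interpolation=cv2.INTER_CUBIC)]))
E
```

```text
clock: 26.22
eef_pos: [483.0, 57.6, 177.8]
eef_rot: [3.129, 0.019, 1.863]
wrist_force: [-0.5, 0.3, -1.0]
finger_gap: 1.0
clock: 26.85
eef_pos: [482.9, 57.5, 177.8]
eef_rot: [-3.134, 0.022, 2.786]
wrist_force: [-0.1, 0.2, 0.5]
finger_gap: 0.3
t 26.85 carton pos [-90.9 112.6 177.8] F [-0.2  0.2  0.5] yawerr -6.85 gap 0.3
  tool shift m [ 0.058  -0.119   0.1295]
```

View pics/v7.png

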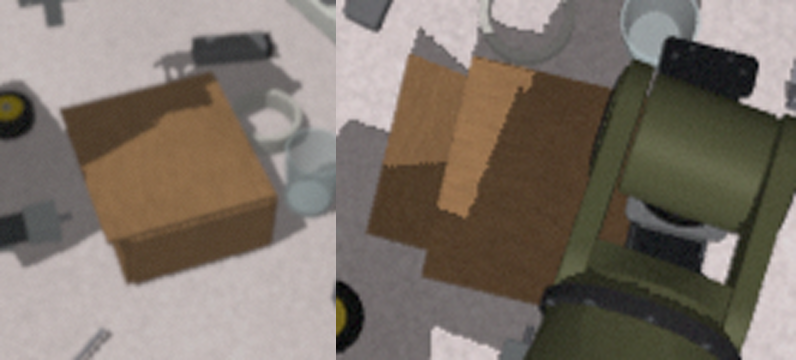

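The side crop shows the right panel upright and flush under the lid, and the left panel gone from beyond the lid (upright). The tape roll, tumbler, battery, wheel and motor have not moved. Now the lid's front edge.

```bash
python3 -m handwheel '[[0.03,-0.05,0,-6.8],[0.055,-0.1,0,-6.8],[0.055,-0.119,0.04,-6.8],[0.055,-0.119,0.1,-6.8],[0.055,-0.119,0.141,-6.8]]'; python3 -c "
from h import *; where((-113,0,36))"
```

```text
clock: 27.58
eef_pos: [391.3, -36.9, 34.8]
eef_rot: [-3.131, 0.02, 2.895]
wrist_force: [-0.0, -0.2, 0.0]
finger_gap: 0.3
t 27.57 carton pos [-157.9   -0.7   34.8] F [ 0.  -0.2  0. ] yawerr -0.6 gap 0.3
  tool shift m [-0.0449  0.0011 -0.0003]
```

```bash
python3 -m handwheel '[[-0.015,0,0,0],[-0.03,0,0,0],[-0.039,0,0,0],[-0.039,0,0,0]]'; python3 -m handwheel '[[-0.003,0,0,0],[-0.003,0,0,0]]'; python3 -m handwheel '[[-0.002,0,0,0],[-0.002,0,0,0]]'; python3 -m handwheel '[[-0.002,0,0,0],[-0.002,0,0,0]]'; python3 -c "
from h import *; where((-113,0,36))"
```

```text
clock: 28.08
eef_pos: [430.1, -46.6, 36.6]
eef_rot: [-3.131, 0.022, 2.894]
wrist_force: [-0.2, 0.5, 0.4]
finger_gap: 0.4
clock: 28.32
eef_pos: [433.1, -47.4, 37.0]
eef_rot: [-3.131, 0.022, 2.893]
wrist_force: [0.2, 0.1, 0.2]
finger_gap: 0.4
clock: 28.58
eef_pos: [435.1, -47.9, 37.1]
eef_rot: [-3.131, 0.022, 2.893]
wrist_force: [-0.2, 0.6, 0.1]
finger_gap: 0.1
clock: 28.82
eef_pos: [437.0, -48.4, 37.0]
eef_rot: [-3.131, 0.022, 2.893]
wrist_force: [-1.3, 0.7, 0.6]
finger_gap: 0.3
t 28.82 carton pos [-110.7   -1.1   37. ] F [-1.4  0.4  0.6] yawerr -0.68 gap 0.3
  tool shift m [0.0023 0.001  0.001 ]
```

```bash
python3 -m handwheel '[[-0.002,0,0,0],[-0.002,0,0,0]]'; python3 -c "
from h import *; where()"
```

```text
clock: 29.08
eef_pos: [436.9, -48.4, 36.2]
eef_rot: [-3.131, 0.017, 2.893]
wrist_force: [-10.3, 3.3, 1.2]
finger_gap: 0.8
t 29.07 carton pos [-110.8   -1.1   36.2] F [-10.8   0.8   1.2] yawerr -0.68 gap 0.8
```

```bash
python3 -m handwheel '[[-0.003,0,0,0],[-0.003,0,-0.005,0],[-0.0035,0,-0.012,0],[-0.0045,0,-0.019,0],[-0.005,0,-0.025,0]]'; python3 -c "
from h import *; where()"
```

```text
clock: 29.7
eef_pos: [437.8, -48.6, 59.9]
eef_rot: [-3.13, 0.008, 2.893]
wrist_force: [-17.4, 2.7, 1.3]
finger_gap: 0.5
t 29.70 carton pos [-109.9   -1.1   59.9] F [-17.5  -1.5   1.3] yawerr -0.67 gap 0.5
```

```bash
python3 -m handwheel '[[-0.0035,0,-0.010,0],[-0.006,0,-0.022,0],[-0.0095,0,-0.034,0],[-0.014,0,-0.046,0],[-0.018,0,-0.056,0]]'
python3 - <<'E'
from h import *
where()
w=cams.camera('side')[:,:,::-1]; cv2.imwrite('pics/side11.png',w)
o0,o1,yaw=np.load("carton.npy"); c,s=np.cos(yaw),np.sin(yaw)
def lid(fn,n,ys):
    img=cv2.imread(fn)
    for th in np.arange(0,1.4,.1):
        r=[]
        for rad in (180,200):
            r.append(np.mean([brown(img,n,(o0+c*(85-rad*np.cos(th))-s*y,o1+s*(85-rad*np.cos(th))+c*y,90.5+rad*np.sin(th))) for y in ys]).round(2))
        print(round(th,1),*r,end=" | ")
lid('pics/side11.png','side',(-95,-85,-75,-65,-55,-45))
E
```

```text
clock: 30.32
eef_pos: [451.9, -52.0, 115.5]
eef_rot: [-3.129, -0.0, 2.893]
wrist_force: [-21.2, 1.2, 6.9]
finger_gap: 0.7
t 30.32 carton pos [-95.4  -1.1 115.5] F [-20.9  -3.8   6.9] yawerr -0.67 gap 0.7
0.0 1.0 0.0 | 0.1 1.0 0.0 | 0.2 1.0 0.0 | 0.3 1.0 0.17 | 0.4 1.0 1.0 | 0.5 1.0 1.0 | 0.6 1.0 0.83 | 0.7 0.83 0.67 | 0.8 1.0 0.67 | 0.9 1.0 1.0 | 1.0 1.0 1.0 | 1.1 1.0 0.83 | 1.2 0.67 0.33 | 1.3 0.0 0.0 |
```

The force along the lid shows it is stuck to the finger and rising, at about 0.43 rad by the arc. I follow the arc to 60°, where the TCP should be at (-18, 202).

```bash
python3 -m handwheel '[[-0.005,0,-0.010,0],[-0.0115,0,-0.0206,0],[-0.019,0,-0.032,0],[-0.028,0,-0.044,0],[-0.037,0,-0.055,0]]'; python3 -c "
from h import *; where((-18,0,202))"
```

```text
clock: 31.0
eef_pos: [488.3, -60.8, 172.2]
eef_rot: [-3.129, 0.0, 2.893]
wrist_force: [-2.3, -0.6, 0.2]
finger_gap: 0.4
t 31.00 carton pos [-57.9  -1.2 172.2] F [-2.1 -1.1  0.2] yawerr -0.68 gap 0.4
  tool shift m [-0.0399  0.0012 -0.0298]
```

```bash
python3 -m handwheel '[[-0.009,0,-0.009,0],[-0.018,0,-0.016,0],[-0.026,0,-0.022,0],[-0.034,0,-0.027,0],[-0.040,0,-0.030,0]]'; python3 -m handwheel '[[0,0,0,0],[0,0,0,0]]'
python3 - <<'E'
from h import *
where((-18,0,202))
for n in ("side","top"): cv2.imwrite(f"pics/{n}12.png",cams.camera(n)[:,:,::-1])
a=cv2.imread("pics/side12.png")[100:300,250:430]; b=cv2.imread("pics/top12.png")[100:300,240:420]
cv2.imwrite("pics/v8.png",np.hstack([cv2.resize(a,(400,444),interpolation=cv2.INTER_CUBIC),cv2.resize(b,(400,444),interpolation=cv2.INTER_CUBIC)]))
o0,o1,yaw=np.load("carton.npy"); c,s=np.cos(yaw),np.sin(yaw)
for th in (.95,1.05,1.15):
  for y in (-100,100):
    x=85-190*np.cos(th); X=(o0+c*x-s*y,o1+s*x+c*y,90.5+190*np.sin(th))
    print(th,y,"side crop",((proj("side",X)-[250,100])*2.22).round(),"top crop",((proj("top",X)-[240,100])*2.22).round())
E
```

```text
clock: 31.62
eef_pos: [527.7, -70.3, 202.4]
eef_rot: [-3.129, 0.0, 2.893]
wrist_force: [-3.4, 0.7, 1.6]
finger_gap: 0.8
clock: 31.88
eef_pos: [527.6, -70.3, 202.1]
eef_rot: [-3.129, -0.0, 2.893]
wrist_force: [-1.6, 0.2, 0.2]
finger_gap: 0.4
t 31.88 carton pos [-17.5  -1.2 202.1] F [-1.6 -0.2  0.2] yawerr -0.67 gap 0.4
  tool shift m [0.0005 0.0012 0.0001]
0.95 -100 side crop [185. 204.] top crop [288. 253.]
0.95 100 side crop [128.  82.] top crop [ 91. 209.]
1.05 -100 side crop [200. 194.] top crop [293. 237.]
1.05 100 side crop [141.  72.] top crop [ 94. 192.]
1.15 -100 side crop [217. 184.] top crop [297. 219.]
1.15 100 side crop [154.  63.] top crop [ 97. 174.]
```

View pics/v8.png

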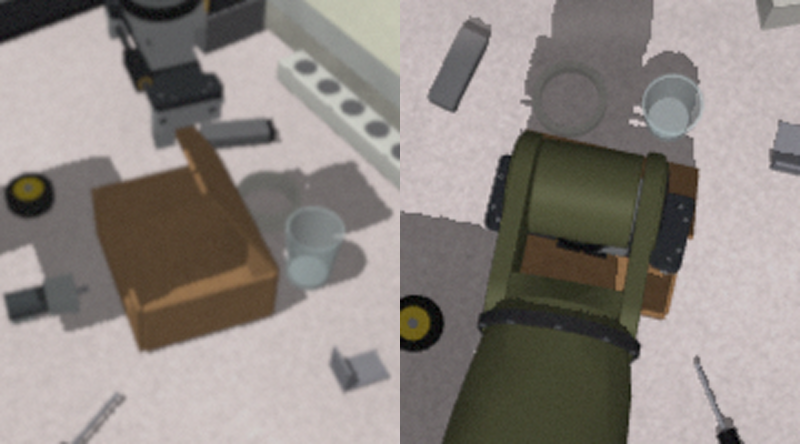

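The lid's near front corner shows at side-crop (207,192). With this camera's steady +5 px column offset, that matches 1.05 rad, predicted at (200,194). The panels stand upright and the other things are in place. The hold is steady at 1.6 N, so I hand in.

```bash
python3 -c "
from cell import manip
print(manip.sign_off())
from h import *; where()"
```

```text
the job is handed in; nothing more can be done
None
the job is handed in; nothing more can be done
```

I folded both side panels upright with the lid shut. I then raised the lid with the closed fingers and handed in at 32 s, still holding it at about 60 degrees.

**Last checks**
- **Lid:** the hold was steady at about 1.6 N. The TCP position works out to about 1.05 rad, and the side picture agrees to within a few hundredths.
- **Panels:** each was pushed until it met a stop (TCP at 113 mm on the right, 112 mm on the left). In the side picture the right panel stands upright. The left one is no longer visible folded out, but its angle was judged from that stop, not measured.
- **Other things:** those visible in the last pictures looked where they started; I did not measure them again.

**What went wrong or disagreed**
- **Tip height:** the closed fingertips turned out about 39 mm higher than documented, found by touching the bench (26 N). My first pass on each panel therefore went over it and pressed the finger sideways with 13 to 20 N, probably on the lid's edge.
- **Panel jams:** two level pushes on the right panel then jammed on its edge, with about 84 N and 36 N at the wrist. The force ran along the panel, so I take it that the fingertip was pressing, not the gripper body. I cannot rule out the body fully, and that contact has a 40 N limit. Carrying the edge round its arc fixed it.

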